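Lock the drive hatch with the slot key

ROBOT

A 6-joint arm with a two-finger parallel gripper is mounted at the origin on the work surface. World frame = base frame: x ahead of the robot, y to its left, z up, the work surface at z = 0. Lengths are in m, angles in rad, forces in N, time in s.
With the tool pointing down it reaches from about 0.3 to 0.775 m from the base axis. Payload 14.6 kg.
Tool frame: the origin (TCP) lies between the finger pads; the fingertips stand 11 mm ahead of it and the grasp point (between the pads) lies 8 mm behind it; z points along the fingers, y is the line along which they close (so a half turn about z gives the same grasp; the last joint's range is limited). The gripper opens to 85 mm and grips with 20 to 120 N. Pads are 22 mm wide; open, the fingers measure 114 mm over their backs; the gripper's body (76 mm by 85 mm) begins 54 mm behind the grasp point. The pads swing forward as they close: fully open they stand 13 mm farther back than shut.
Start: joints at [-1.196, 0.3, 1.521, -0, 1.321, -0.067], TCP at [0.235, -0.497, 0.242] pointing down, gripper open.
Joint ranges: [-3.03, 3.03], [-0.79, 2.21], [0.23, 2.52], [-1.04, 4.18], [0, 3.07], [-2.55, 2.55]. Speed limits (rad/s): [2.22, 2.22, 2.57, 3.14, 3.14, 3.14].

INTERFACE

Orientations are given as a unit quaternion [w, x, y, z].
In Python, from bench import bot gives the robot as it stands. The module is installed in compiled form; this text tells all that it offers.
- The arm moves only by the tool step_arm, never from a script. Its arguments are lists of equal length, an entry for each row: "jaw": the gripper's target within -1 to 1 (fully open at 1, half-way at 0, shut at -1); "linear": the shift along the tool's x, y, z in m, a list of three; "turn": the turn about the tool's z in degrees. A call has 1 to 10 rows; each row is the pose to reach, as a shift and turn from the pose commanded when the call began, along the tool's axes at that moment; what a row does not reach only later rows make up. A row lasts 1/8 s, in which the tool goes at most 62.5 mm and 10.7 degrees, less where a joint would pass 70% of its speed; a pose out of reach is approached as far as the arm can. A call with a gripper value outside its range is refused whole. The fingers move at their own pace and stop on an object; "squeeze" is the grip in N (left out, the last holds). Time passes only in rows, so rows that repeat a pose let the fingers close. It gives the time, the measured TCP pose, the force, the opening and the grip force at its end, in the units of the state.
- bot.state(): the state, without advancing time (a new reading comes with each control period).
- bot.get_image(name): name is "scene" or "top"; returns the picture (480x640x3 uint8, blue, green, red); there is no depth.
- bot.camera_model(name): a dict with "vertical_fov" (degrees; the focal length in pixels is half the picture's height over the tangent of half this angle, whatever the lens; pixels are square), "cx", "cy" (the principal point, pixels), "R" (3x3) and "t" (3): a world point X has camera coordinates R X + t. Camera axes: x right, y down, z forward; pixel columns grow to the right and rows downward; lengths in m; the calibration is good to about 2 mm. A picture is of the moment at which its call begins. camera_model takes no time and is no camera call.
- bot.job_done(): hands the job in; it is judged then, once.
The state is a dict: "clock": time; "joint_positions": joint angles; "joint_velocities": joint speeds; "tau": joint torques, N m; "position": TCP position; "orientation": TCP orientation; "force": force on the tool from outside, world axes, zero at the start; "ft_torque": the same for the moment, N m; "finger_gap": opening from 0.0 (shut) to 1.0 (fully open); "grasp_force": force on a finger pad.
Only numpy, scipy, OpenCV 4.12 (cv2) and the standard library are available. Lean on these libraries where they do the work, as an engineer would, in place of code of your own. Each camera call takes 0.05 s, during which the arm holds its last target. There are 200 camera calls.

TASK

One of the two slotted quarter-turn fasteners on the steel drive hatch has been left open: its head stands up higher and its slot runs front to back. Take the slot key from its white block, seat the blade in that slot, push the sprung stud fully down and turn it a quarter turn clockwise until it locks, leaning on it with no more than 40 newtons and leaving the locked fastener and the bottles as they are. Then put the key back into its block, collar resting flat on top.

Things in the scene. Friction and masses are not known exactly. Their poses are not given: they have to be found in the camera images.
- hatch: Stainless drive housing, fixed, 180 mm deep (its x) by 240 mm wide (its y) by 75 mm high, foot flange 18 mm wider all round; its top is the hatch, hinged at the back (+x). Origin: centre of the underside; x to the back, z up. The fasteners sit in the top at x = -50, y = +75 and -75 mm; which one is open changes.
- latch_a_grommet (a point): Centre of the open fastener's fixed grommet ring (52 mm outside, 42 inside, 3 high), level with the hatch's top, axes as the hatch's. The stud's head in it is 27 mm wide, slot 4.8 mm wide, 5 deep, right across. Not measured: the head sits up to 3.5 mm off this point in x and in y, its top 7.5 to 10.5 mm above it. Pushed sideways it floats 1.5 mm each way against 4 N.
- latch_a_turn (a joint): Turn of the open fastener's stud, rad: 0 = open, slot along the hatch's x; grows clockwise seen from above; 1.57 = locked, hard stop, slot along the hatch's y. Starts at 0 to 0.08. A cross pin lets it turn only while pushed down 4 mm or more; let up beyond 1.46 it springs up into the locked detent. Turning friction 0.06 N m.
- latch_a_push (a joint): Push depth of the open fastener's stud, m: 0 = head fully up, 0.005 = hard bottom. Spring: 6 N at 0, plus 1.2 N per mm (11 N at 4 mm, 12 N at the bottom). Open it sits at 0; locked and let go, at about 0.002.
- latch_b_grommet (a point): Centre of the grommet ring of the other, already locked fastener, made the same; its head stands about 7 mm above this point. Leave it as it is.
- latch_b_turn (a joint): Turn of the already locked fastener, rad, as for the open one; starts at about 1.55 and is to stay.
- latch_b_push (a joint): Push depth of the already locked fastener, m, as for the open one; about 0.002.
- key: Slot key, about 110 g, standing blade down in its block. Origin: middle of the blade's tip edge; z up, x along the blade's width, y through its thickness. Blade 20 mm (x) by 3.2 (y), z = 0 to 13; round shaft 9 mm to z = 34; collar disc 32 mm wide, z = 34 to 39; black flat handle 46 mm (x) by 14 (y), z = 39 to 81, to be gripped across y from above.
- block_top (a point): Centre of the key hole, on top of the fixed white plastic key block (70 by 70 by 45 mm high, axes as the block's). Hole 26 mm (x) by 14 (y), 41 deep, with 3 mm chamfers. The key hangs in it by its collar, tip 34 mm below this point, blade roughly along x (within 0.2 rad; either way round will do). The block stands left or right of the hatch.
- bottle1: Brown bottle with grey cap, 50 mm diameter, 93 mm high, loose, standing left of the hatch's back end; origin at the centre of its underside. Leave it alone.
- bottle2: A second such bottle, on the other side; origin at the centre of its underside. Leave it alone.
Things that resemble listed ones, but are neither listed nor needed, are in the scene too. Of the things like the key, leave any that is orange; of the rest the larger one is meant. There is more than one size of the part that bears block_top; the job needs the smallest.

How it is judged:
On the way, in this order (a step that is already met when the one before it is completed fails the run):
1. the key's blade is in the open fastener's slot and has pushed the stud down (value of joint latch_a_push above 0.0035 m and z of key in the frame of latch_a_grommet below 0.002 m and horizontal distance between key and latch_a_grommet below 0.01 m), for 0.1 s.
2. the stud has been turned to its locked stop with the blade still in the slot (value of joint latch_a_turn above 1.4 rad and z of key in the frame of latch_a_grommet below 0.004 m and horizontal distance between key and latch_a_grommet below 0.01 m), for 0.1 s.
At the end, for the whole second after the job is handed in: Both fasteners locked: turned at least 1.4 rad, stud sprung up into the detent (push depth 1.5 to 3.5 mm). Key at rest upright (0.1 rad) in its block, tip within 8 mm of the hole's axis and at least 31 mm below the block's top (collar on block). Bottles within 20 mm of their start (value of joint each of latch_a_turn, latch_b_turn above 1.4 rad and value of joint latch_a_push between 0.0015 and 0.0035 m and value of joint latch_b_push below 0.0035 m and horizontal distance between key and block_top below 0.008 m and z of key in the frame of block_top below -0.031 m and angle between key's own z axis and vertical below 0.1 rad and linear speed of key below 0.02 m/s and distance of each of bottle1, bottle2 from where it was at the start of the episode below 0.02 m); the robot touches nothing.
It fails at once if the key bears on the open fastener with more than 40 N (contact force between key and latch_a above 40 N).
It fails at once if the key bears on the hatch or on the grommet ring with more than 40 N (contact force between key and hatch above 40 N or contact force between key and grommet_a above 40 N).
It fails at once if the locked fastener is turned (value of joint latch_b_turn below 1.35 rad).
It fails at once if a bottle is shifted by more than 20 mm or tipped (distance of any of bottle1, bottle2 from where it was at the start of the episode above 0.02 m or angle between any of bottle1, bottle2's own z axis and vertical above 0.3 rad).
It also fails if it takes over 67 s, if anything falls off the work surface, if the arm or the gripper's body presses on something with over 40 N, if the wrist force passes 120 N, or if a joint passes its speed limit or range.

## Working session

There is one attempt and no reset: what is moved stays moved. The work goes in short steps, Python scripts to look and compute and a tool call to move; the robot and the scene stay as the last step left them, time stands still between calls to the robot, and variables do not carry over. Pictures are saved under pics/ and viewed, at most 10 in all, crops included, and the job is handed in when it is done.

Besides the shell and the picture viewer there is one more tool, called in YAML: its name, and indented under it one key for each argument. step_arm: Moves the arm, as the interface text tells. Its arguments: {"type":"object","properties":{"jaw":{"type":"array"},"linear":{"type":"array"},"turn":{"type":"array"},"squeeze":{"type":"number"}},"required":["jaw","linear","turn"]}

```bash
mkdir -p pics
cat > h.py <<'E'
import numpy as np,cv2
from bench import bot
def cam(n):
    m=bot.camera_model(n); f=240/np.tan(np.radians(m["vertical_fov"])/2)
    return f,m["cx"],m["cy"],np.array(m["R"]),np.array(m["t"])
def ray(n,u,v):
    f,cx,cy,R,t=cam(n); return -R.T@t, R.T@np.array([(u-cx)/f,(v-cy)/f,1])
def onz(n,u,v,z):
    o,d=ray(n,u,v); return o+d*(z-o[2])/d[2]
def proj(n,X):
    f,cx,cy,R,t=cam(n); c=R@np.array(X,float)+t; return np.array([cx+f*c[0]/c[2],cy+f*c[1]/c[2]])
def tri(a,b):
    A=[];B=[]
    for n,u,v in (a,b):
        o,d=ray(n,u,v); d/=np.linalg.norm(d); P=np.eye(3)-np.outer(d,d); A.append(P);B.append(P@o)
    return np.linalg.lstsq(np.vstack(A),np.hstack(B),rcond=None)[0]
E
python3 - <<'E'
from h import *
for n in("scene","top"):
    cv2.imwrite(f"pics/{n}0.png",bot.get_image(n)); m=bot.camera_model(n); print(n,m); 
    f,cx,cy,R,t=cam(n);print(-R.T@t)
print(bot.state())
E
```

```text
scene {'vertical_fov': 45.9456070560561, 'cx': 329.56325954107365, 'cy': 234.67033581585278, 'R': array([[-0.563371  ,  0.82611743,  0.01196287],
       [ 0.6397563 ,  0.44535273, -0.6263967 ],
       [-0.52280492, -0.34524042, -0.77941264]]), 't': array([ 0.33579035, -0.21764062,  1.36674958])}
[1.04295491 0.29138178 0.92491552]
top {'vertical_fov': 56.7467073230421, 'cx': 322.03471184015456, 'cy': 242.81173682868186, 'R': array([[-0.017947  , -0.99919312, -0.03593062],
       [-0.99017085,  0.0227474 , -0.13800087],
       [ 0.13870685,  0.03310075, -0.98978015]]), 't': array([-0.03961654,  0.50402831,  0.85597426])}
[ 0.37963365 -0.0793833   0.91535924]
{'clock': 0.1, 'joint_positions': array([-1.19559314e+00,  3.00423465e-01,  1.52154769e+00, -3.02811682e-05,
        1.32069267e+00, -6.66149586e-02]), 'joint_velocities': array([ 0.00088102, -0.0007644 , -0.00096307,  0.00184049, -0.00046402,
        0.00140643]), 'tau': array([ 1.88521401e-03, -5.44381607e+01, -3.62370908e+01, -4.15692432e-05,
        3.04836220e-03,  2.08904561e-05]), 'position': array([ 0.23507855, -0.49700091,  0.24176156]), 'orientation': array([-5.26969111e-04,  9.75697696e-01,  2.19120328e-01, -9.68035065e-05]), 'force': array([-1.0597702 , -0.82504072, -0.58668443]), 'ft_torque': array([ 0.02265432, -0.03081738,  0.0399469 ]), 'grasp_force': 0.0, 'finger_gap': 1.0015464138765737}
```

View pics/scene0.png

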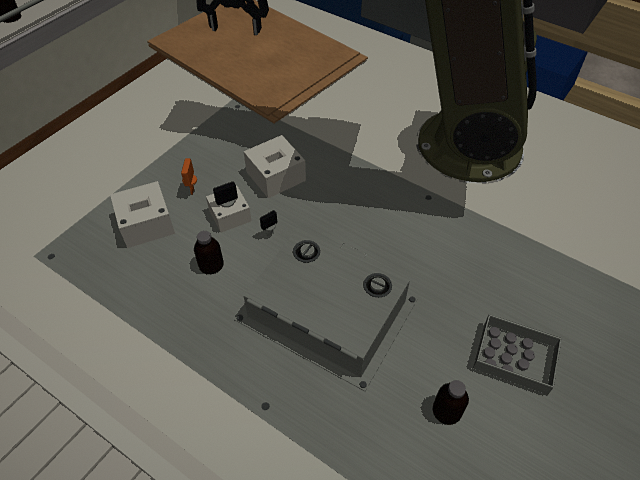

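View pics/top0.png

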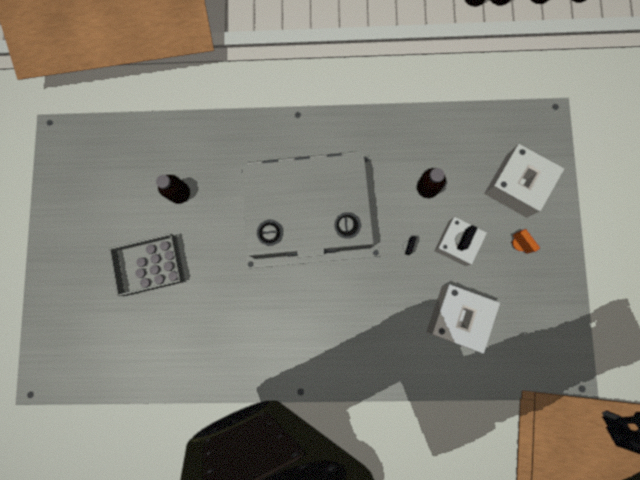

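The scene view has the open fastener at about (307,251) and the key's small block at (228,208). In the top view the open fastener, with its slot running front to back, is at (347,224); the locked one is at (269,233). The key with the black handle sits in the small block at (465,240). Next I'll zoom in on these.

Run:
```python
from h import *
t=cv2.imread("pics/top0.png");s=cv2.imread("pics/scene0.png")
def c(im,x,y,w=50,h=37): return cv2.resize(im[y-h:y+h,x-w:x+w],(400,296),interpolation=cv2.INTER_CUBIC)
o=np.vstack([np.hstack([c(t,347,224),c(t,465,240)]),np.hstack([c(s,307,251),c(s,228,205)])])
cv2.imwrite("pics/zoom0.png",o)
# block top mask in top view
g=cv2.cvtColor(t,cv2.COLOR_BGR2GRAY)
roi=np.zeros_like(g); roi[205:275,430:495]=255
m=((g>150)&(roi>0)).astype(np.uint8)*255
cs,_=cv2.findContours(m,cv2.RETR_EXTERNAL,cv2.CHAIN_APPROX_NONE)
k=max(cs,key=cv2.contourArea); r=cv2.minAreaRect(k); print(r)
for p in cv2.boxPoints(r): print(p,onz("top",*p,.045)[:2])
print("block",onz("top",*r[0],.045))
# handle
m=((g<60)&(roi>0)).astype(np.uint8)*255
cs,_=cv2.findContours(m,cv2.RETR_EXTERNAL,cv2.CHAIN_APPROX_NONE)
k=max(cs,key=cv2.contourArea); r=cv2.minAreaRect(k); print("handle",r)
for u,v in((347,224),(269,233)): print(onz("top",u,v,.078))
print(tri(("top",347,224),("scene",307,251)),tri(("top",269,233),("scene",377,285)))
print(tri(("top",433,176),("scene",205,238)))
```

```text
((462.9000549316406, 240.2000274658203), (36.671512603759766, 35.329872131347656), 26.56505012512207)
[438.60007 247.80003] [ 0.48650593 -0.27832914]
[454.40005 216.20003] [ 0.54863155 -0.31262398]
[487.20004 232.60002] [ 0.5143621 -0.3742812]
[471.40005 264.2    ] [ 0.4530037  -0.33972787]
block [ 0.50042851 -0.32628618  0.045     ]
handle ((466.50006103515625, 237.50003051757812), (9.391485214233398, 26.385601043701172), 26.56505012512207)
[ 0.53217941 -0.09976524  0.078     ]
[0.5183168  0.05004327 0.078     ]
[ 0.53154354 -0.09834827  0.07695836] [0.51917151 0.05040507 0.07379072]
[ 0.62057106 -0.26715112  0.08577097]
```

View pics/zoom0.png

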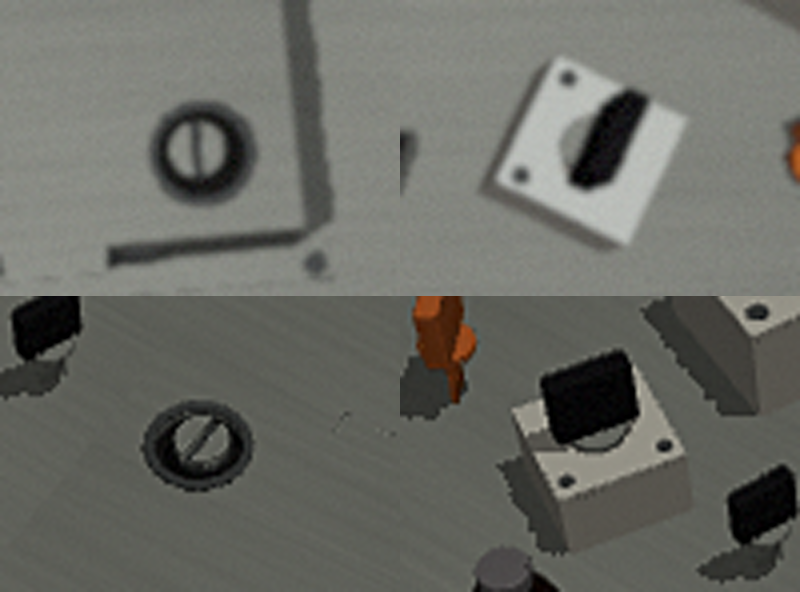

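The zoom confirms it. The open slot runs front to back, at top-view pixel (347,224). The block centre is at (463,240), and the handle lies roughly along the block's edge, tilted about 2° more. The block side comes out at 70 mm and the grommet spacing at 150 mm, both as specified. I'll move above the key, turning the wrist counterclockwise so joint 6 keeps room for the quarter turn.

step_arm:
  jaw: [1, 1, 1, 1, 1, 1, 1, 1, 1, 1]
  linear:
    - [0.031, -0.004, 0]
    - [0.063, -0.008, 0]
    - [0.094, -0.013, 0]
    - [0.125, -0.017, 0]
    - [0.157, -0.021, 0]
    - [0.188, -0.025, 0]
    - [0.219, -0.03, 0]
    - [0.25, -0.034, 0]
    - [0.282, -0.038, 0]
    - [0.313, -0.042, 0]
  turn: [-10, -20, -30, -40, -50, -60, -70, -80, -90, -100]
  squeeze: 60

```text
clock: 1.35
position: [0.5009, -0.3247, 0.2419]
orientation: [-0.0, 0.457, 0.89, 0.0]
force: [-1.0, -0.9, 0.5]
finger_gap: 1.002
grasp_force: 0.0
```

```bash
cat >> h.py <<'E'
def pose():
    s=bot.state(); w,x,y,z=s["orientation"]
    from scipy.spatial.transform import Rotation as Ro
    R=Ro.from_quat([x,y,z,w]).as_matrix(); return s,np.array(s["position"]),R,np.arctan2(R[1,0],R[0,0])
def go(xyz,yaw):
    s,p,R,a=pose(); d=R.T@(np.array(xyz)-p); t=(a-yaw+np.pi)%(2*np.pi)-np.pi
    print("at",p.round(4),"yaw",a.round(4),"t",s["clock"],"F",np.round(s["force"],1),"gap",round(s["finger_gap"],3),"grip",s["grasp_force"],"q6",s["joint_positions"][5].round(2))
    print("shift mm",(d*1e3).round(2),"turn deg",np.degrees(t).round(2))
E
python3 - <<'E'
from h import *
go([.5,-.325,.15],np.pi-.55)
t=bot.get_image("top");s=bot.get_image("scene")
def c(im,x,y,w=66,h=50): return cv2.resize(im[y-h:y+h,x-w:x+w],(396,300),interpolation=cv2.INTER_CUBIC)
cv2.imwrite("pics/z1.png",np.vstack([np.hstack([c(t,465,240),c(s,228,190)])]))
E
```

```text
at [ 0.5009 -0.3247  0.2419] yaw 2.1929 t 1.35 F [-1.  -0.9  0.5] gap 1.002 grip 0.0 q6 -1.26
shift mm [ 0.19 -0.89 91.9 ] turn deg -22.84
```

View pics/z1.png

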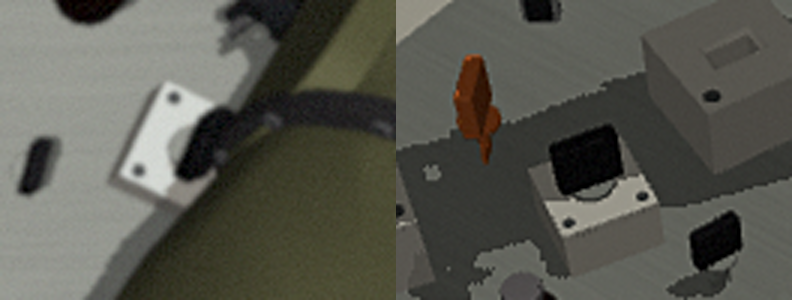

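The arm hides most of the top view. The scene view still shows the key standing in the block, at crop pixel (590,160). I'll finish the turn, go down and grip.

step_arm:
  jaw: [1, 1, 1, 1, 1, 1, 1, 1]
  linear:
    - [0, -0.001, 0.02]
    - [0, -0.001, 0.05]
    - [0, -0.001, 0.08]
    - [0, -0.001, 0.11]
    - [0, -0.001, 0.14]
    - [0, -0.001, 0.165]
    - [0, -0.001, 0.177]
    - [0, -0.001, 0.177]
  turn: [-8, -16, -23, -23, -23, -23, -23, -23]

```text
clock: 2.45
position: [0.4989, -0.3261, 0.0649]
orientation: [-0.001, 0.274, 0.962, 0.0]
force: [-0.9, -0.4, -0.2]
finger_gap: 0.999
grasp_force: 0.0
```

step_arm:
  jaw: [0, -0.4, -1, -1, -1, -1, -1, -1]
  linear:
    - [0, 0, 0]
    - [0, 0, 0]
    - [0, 0, 0]
    - [0, 0, 0]
    - [0, 0, 0]
    - [0, 0, 0]
    - [0, 0, 0]
    - [0, 0, 0]
  turn: [0, 0, 0, 0, 0, 0, 0, 0]
  squeeze: 60

```text
clock: 3.45
position: [0.4995, -0.3261, 0.0656]
orientation: [0.0, 0.273, 0.962, -0.0]
force: [-1.2, 0.5, 5.4]
finger_gap: 0.156
grasp_force: 58.7
```

Run:
```python
from h import *
go([.5,-.325,.2],np.pi-.55)
cv2.imwrite("pics/s2.png",cv2.resize(bot.get_image("scene")[110:260,140:340],(800,600),interpolation=cv2.INTER_CUBIC))
```

```text
at [ 0.4995 -0.3261  0.0656] yaw 2.5886 t 3.45 F [-1.2  0.5  5.4] gap 0.156 grip 58.710917830467224 q6 -1.66
shift mm [ 5.0000e-02  1.1800e+00 -1.3436e+02] turn deg -0.17
```

View pics/s2.png

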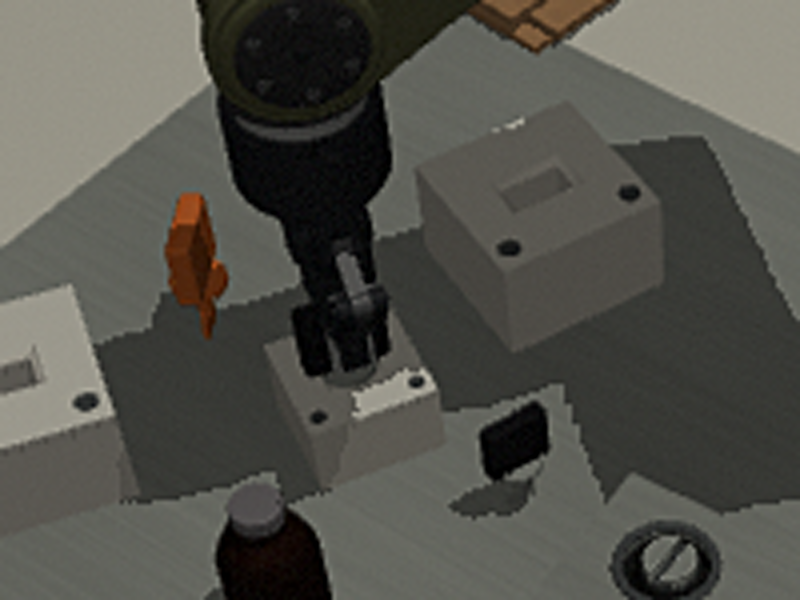

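The grip is good: the opening is about 13 mm on the handle and the key is held in the small block, at crop pixel (350,370). Now I'll lift straight up, then carry it across to the open fastener.

step_arm:
  jaw: [-1, -1, -1, -1, -1, -1]
  linear:
    - [0, 0, -0.01]
    - [0, 0, -0.03]
    - [0, 0, -0.06]
    - [0, 0, -0.09]
    - [0, 0, -0.12]
    - [0, 0, -0.134]
  turn: [0, 0, 0, 0, 0, 0]

```text
clock: 4.25
position: [0.4995, -0.3261, 0.2011]
orientation: [0.001, 0.273, 0.962, -0.0]
force: [0.2, 0.8, -0.2]
finger_gap: 0.156
grasp_force: 58.3
```

step_arm:
  jaw: [-1, -1, -1, -1, -1, -1, -1, -1, -1, -1]
  linear:
    - [0.009, 0.021, 0]
    - [0.021, 0.049, 0]
    - [0.034, 0.077, 0]
    - [0.046, 0.105, 0]
    - [0.058, 0.133, 0]
    - [0.07, 0.161, 0]
    - [0.082, 0.189, 0]
    - [0.0915, 0.21, 0.01]
    - [0.0915, 0.21, 0.025]
    - [0.0915, 0.21, 0.03]
  turn: [-4, -8, -12, -16, -20, -25, -30, -35.6, -35.6, -35.6]

```text
clock: 5.5
position: [0.531, -0.099, 0.1675]
orientation: [-0.001, -0.034, 0.999, 0.0]
force: [0.6, 0.4, -1.9]
finger_gap: 0.154
grasp_force: 58.5
```

Run:
```python
from h import *
go([.532,-.099,.16],3.21)
s=bot.get_image("scene");t=bot.get_image("top");cv2.imwrite("pics/scene3.png",s);cv2.imwrite("pics/top3.png",t)
a=cv2.resize(s[190:290,240:370],(780,600),interpolation=cv2.INTER_CUBIC)
cv2.imwrite("pics/s3.png",a)
_,p,R,y=pose()
print("pred tip px",proj("scene",p-[0,0,.0546]),proj("scene",p-[0,0,.0546]+.01*np.array([np.cos(y),np.sin(y),0])),proj("scene",p-[0,0,.0546]-.01*np.array([np.cos(y),np.sin(y),0])))
```

```text
at [ 0.531  -0.099   0.1675] yaw -3.0735 t 5.5 F [ 0.6  0.4 -1.9] gap 0.154 grip 58.47050428390503 q6 -1.89
shift mm [-1.03 -0.11  7.48] turn deg -0.02
pred tip px [305.25508606 238.32726906] [308.14006514 234.67118874] [302.33956665 242.02205256]
```

View pics/s3.png

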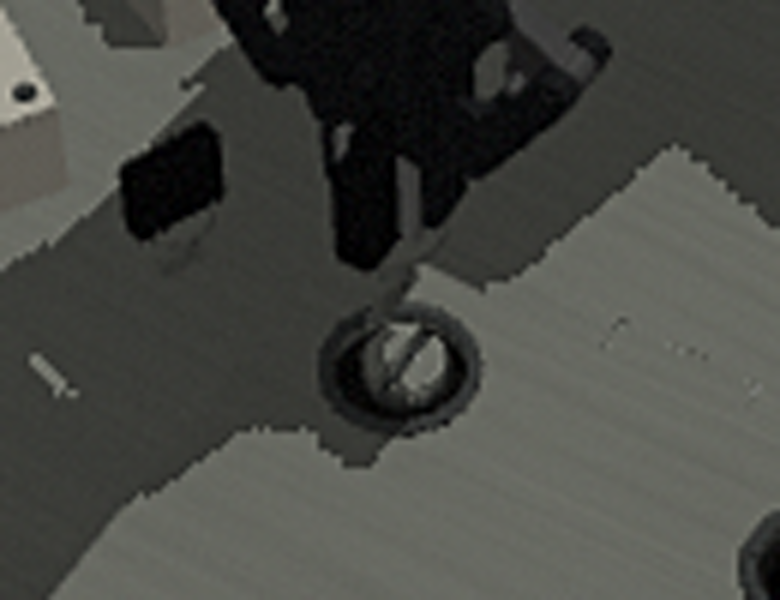

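The blade hangs just behind the fastener. Its tip edge runs from about (378,308) to (412,280) in the crop, close to where the arm's pose puts it. I'll boost the contrast for one close measurement.

Run:
```python
from h import *
s=cv2.imread("pics/scene3.png")[225:265,285:325]; s0=cv2.imread("pics/scene0.png")[225:265,285:325]
def e(im): return np.clip((cv2.resize(im,(400,400),interpolation=cv2.INTER_CUBIC).astype(float)-20)*1.8,0,255).astype(np.uint8)
t0=cv2.imread("pics/top0.png")[204:244,327:367]
a=e(s);
_,p,R,y=pose(); d=np.array([np.cos(y),np.sin(y),0])
cv2.imwrite("pics/s4.png",np.hstack([a,e(t0)]))
```

```text
(no output)
```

View pics/s4.png

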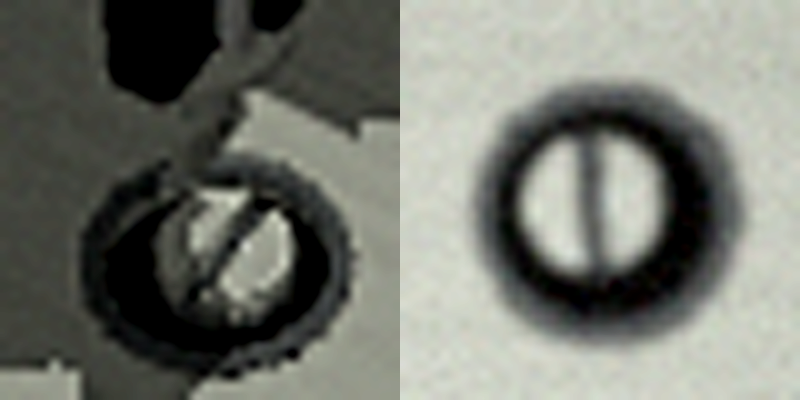

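Run:
```python
from h import *
T=("top",345.95,223.8);S=("scene",307.95,248.85)
X=tri(T,S);print("tri",X,"reproj",proj("top",X),proj("scene",X))
for z in(.0825,.084,.0855):print(z,onz(*T,z),onz(*S,z))
def ang(n,a,b,z=.084):
    d=onz(n,*b,z)-onz(n,*a,z);return np.arctan2(d[1],d[0]),np.linalg.norm(d)
print("slot top",ang("top",(327+19.95,204+27),(327+18.75,204+13)),"scene",ang("scene",(285+26.3,225+19.5),(285+19.5,225+28)))
# ring centre
print("ring",onz("top",327+20.35,204+21.05,.078))
# upper bound hatch yaw from grommets, same style
t=cv2.imread("pics/top0.png");g=cv2.cvtColor(t,cv2.COLOR_BGR2GRAY)
c=[]
for x,y in((347,224),(269,233)):
    m=np.zeros_like(g);m[y-20:y+20,x-19:x+19]=(g[y-20:y+20,x-19:x+19]<95)*255
    n,l,st,ce=cv2.connectedComponentsWithStats(m);i=1+np.argmax(st[1:,4]);k=cv2.findContours((l==i).astype(np.uint8),0,1)[0][0]
    e=cv2.fitEllipse(k);print(e,onz("top",*e[0],.078));c.append(onz("top",*e[0],.078))
d=c[1]-c[0];print("hatch yaw",np.arctan2(-d[0],d[1]),np.linalg.norm(d))
```

```text
tri [ 0.53074726 -0.09634979  0.08420088] reproj [345.28162037 224.19849219] [307.16902971 248.73454621]
0.0825 [ 0.53179459 -0.09767267  0.0825    ] [ 0.529098   -0.09577703  0.0825    ]
0.084 [ 0.53152054 -0.09763974  0.084     ] [ 0.53001297 -0.09508766  0.084     ]
0.0855 [ 0.53124649 -0.0976068   0.0855    ] [ 0.53092794 -0.09439828  0.0855    ]
slot top (np.float64(0.05858411851746399), np.float64(0.027076280052066772)) scene (np.float64(0.05196529249160139), np.float64(0.023498799236063104))
ring [ 0.53012623 -0.10038043  0.078     ]
((347.3203430175781, 224.9247589111328), (25.033193588256836, 25.579931259155273), 62.253761291503906) [ 0.53037049 -0.10033014  0.078     ]
((269.6186218261719, 232.291748046875), (24.893407821655273, 25.407672882080078), 82.53130340576172) [0.51966485 0.04884895 0.078     ]
hatch yaw 0.0716408446065051 0.14956273051825397
```

The slot yaw is about 0.055 rad and the head is near (0.531, -0.097), about 9 mm above the grommet, which fits the task text. I'll hover just above the head and compare blade and slot in the same picture.

step_arm:
  jaw: [-1, -1, -1, -1]
  linear:
    - [0, 0.002, 0.01]
    - [0, 0.002, 0.02]
    - [0, 0.002, 0.021]
    - [0, 0.002, 0.021]
  turn: [0.7, 0.7, 0.7, 0.7]

```text
clock: 6.1
position: [0.5317, -0.0973, 0.1483]
orientation: [0.0, -0.028, 1.0, 0.0]
force: [0.3, 0.1, -0.3]
finger_gap: 0.156
grasp_force: 58.5
```

Run:
```python
from h import *
go([.5308,-.0968,.14],3.197)
s=bot.get_image("scene");cv2.imwrite("pics/scene5.png",s)
s=s[225:265,285:325]
a=cv2.resize(s,(600,600),interpolation=cv2.INTER_CUBIC).astype(float)
cv2.imwrite("pics/s5.png",(255*np.clip(a/190,0,1)**.5).astype(np.uint8))
_,p,R,y=pose();d=np.array([np.cos(y),np.sin(y),0]);n=np.array([-d[1],d[0],0])*-.0016
k=p-[0,0,.0546]
for q in(k+.01*d+n,k-.01*d+n,k+.01*d-n,k-.01*d-n):print((((proj("scene",q)-[285,225])+.5)*15).round())
```

```text
at [ 0.5317 -0.0973  0.1483] yaw -3.0857 t 6.1 F [ 0.3  0.1 -0.3] gap 0.156 grip 58.47131431102753 q6 -1.88
shift mm [0.87 0.54 8.32] turn deg 0.03
[382. 269.]
[295. 378.]
[360. 258.]
[273. 367.]
```

View pics/s5.png

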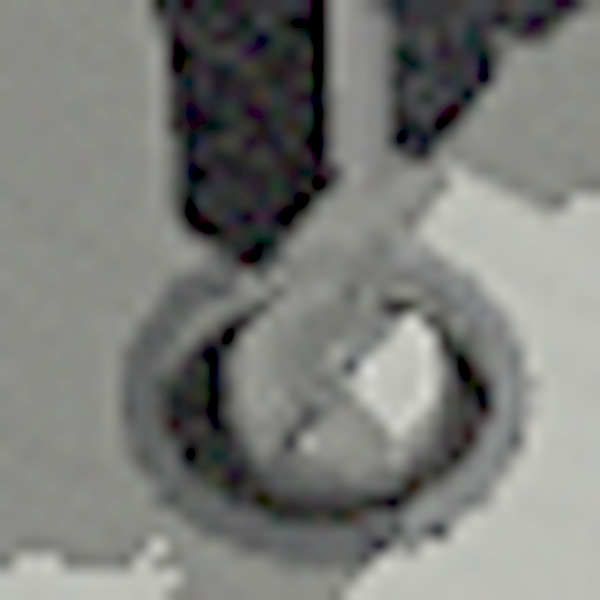

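The blade hangs over the fastener with its handle corner at (247,262), within about 1 px of the prediction, so the scene calibration agrees with the arm. The slot line runs (290,445)–(410,300), and in that view it sits about 1.7 mm farther in +y than the blade. I'll shift that far and feel downwards. Above about 6 N would mean the blade is on the head; no force would mean it is in the slot.

step_arm:
  jaw: [-1, -1, -1, -1, -1, -1, -1, -1]
  linear:
    - [0.001, 0.0017, 0.002]
    - [0.001, 0.0017, 0.004]
    - [0.001, 0.0017, 0.006]
    - [0.001, 0.0017, 0.008]
    - [0.001, 0.0017, 0.01]
    - [0.001, 0.0017, 0.0115]
    - [0.001, 0.0017, 0.0125]
    - [0.001, 0.0017, 0.0125]
  turn: [0, 0, 0, 0, 0, 0, 0, 0]

```text
clock: 7.15
position: [0.5308, -0.0956, 0.1364]
orientation: [0.0, -0.028, 1.0, -0.0]
force: [-2.6, 0.6, 6.9]
finger_gap: 0.153
grasp_force: 59.6
```

```bash
python3 -c "
from h import *
go([.5308,-.0956,.1356],3.197)"
```

```text
at [ 0.5308 -0.0956  0.1364] yaw -3.0855 t 7.15 F [-2.6  0.6  6.9] gap 0.153 grip 59.59701418876648 q6 -1.87
shift mm [-0.03  0.    0.77] turn deg 0.04
```

There is 6.9 N at tip z of about 0.082, probably the blade on the head. I'll slide it in -y, watching for it to drop in.

step_arm:
  jaw: [-1, -1, -1, -1]
  linear:
    - [0, -0.0005, 0]
    - [0, -0.001, 0]
    - [0, -0.001, 0]
    - [0, -0.001, 0]
  turn: [0, 0, 0, 0]

```text
clock: 7.65
position: [0.5305, -0.0966, 0.1356]
orientation: [-0.0, -0.028, 1.0, 0.0]
force: [-0.4, 0.1, -0.1]
finger_gap: 0.154
grasp_force: 58.6
```

step_arm:
  jaw: [-1, -1, -1, -1]
  linear:
    - [0, -0.0005, 0]
    - [0, -0.001, 0]
    - [0, -0.001, 0]
    - [0, -0.001, 0]
  turn: [0, 0, 0, 0]

```text
clock: 8.15
position: [0.5307, -0.0976, 0.1358]
orientation: [-0.0, -0.028, 1.0, 0.0]
force: [-1.0, -0.2, -1.3]
finger_gap: 0.16
grasp_force: 58.6
```

The force vanished, so the blade has dropped into the slot. Now I'll re-centre slightly and press down.

step_arm:
  jaw: [-1, -1, -1, -1, -1, -1, -1]
  linear:
    - [0, 0.0005, 0.001]
    - [0, 0.0005, 0.002]
    - [0, 0.0005, 0.003]
    - [0, 0.0005, 0.004]
    - [0, 0.0005, 0.005]
    - [0, 0.0005, 0.006]
    - [0, 0.0005, 0.006]
  turn: [0, 0, 0, 0, 0, 0, 0]
  squeeze: 90

```text
clock: 9.02
position: [0.5308, -0.0971, 0.1304]
orientation: [0.0, -0.028, 1.0, -0.0]
force: [-4.3, 2.5, 8.1]
finger_gap: 0.157
grasp_force: 90.8
```

step_arm:
  jaw: [-1, -1, -1, -1, -1]
  linear:
    - [0, 0, 0.001]
    - [0, 0, 0.002]
    - [0, 0, 0.003]
    - [0, 0, 0.003]
    - [0, 0, 0.003]
  turn: [0, 0, 0, 0, 0]

```text
clock: 9.65
position: [0.5316, -0.0971, 0.1289]
orientation: [0.002, -0.028, 1.0, -0.0]
force: [-4.3, 3.9, 19.0]
finger_gap: 0.153
grasp_force: 92.7
```

19 N is above the 12 N spring force, so the stud is at its hard bottom. The tip is at 0.0743, about 1 mm below the grommet. Now I'll turn it clockwise.

step_arm:
  jaw: [-1, -1, -1, -1, -1, -1]
  linear:
    - [0, 0, 0]
    - [0, 0, 0]
    - [0, 0, 0]
    - [0, 0, 0]
    - [0, 0, 0]
    - [0, 0, 0]
  turn: [5, 10, 15, 20, 25, 30]

```text
clock: 10.4
position: [0.5319, -0.0971, 0.129]
orientation: [0.002, 0.233, 0.972, 0.0]
force: [-2.1, 3.7, 18.8]
finger_gap: 0.151
grasp_force: 92.2
```

```bash
python3 -c "
from h import *
go([.5308,-.0971,.129],3.197-1.57);print(bot.state()['ft_torque'])"
```

```text
at [ 0.5319 -0.0971  0.129 ] yaw 2.6713 t 10.4 F [-2.1  3.7 18.8] gap 0.151 grip 92.21757173538208 q6 -1.35
shift mm [ 0.95 -0.52 -0.05] turn deg 59.84
[0.60891083 0.26365936 0.0638812 ]
```

It turns with about 0.06 N m, which matches the stud's friction. I'll continue.

step_arm:
  jaw: [-1, -1, -1, -1, -1, -1, -1, -1]
  linear:
    - [0, 0, 0]
    - [0, 0, 0]
    - [0, 0, 0]
    - [0, 0, 0]
    - [0, 0, 0]
    - [0, 0, 0]
    - [0, 0, 0]
    - [0, 0, 0]
  turn: [7, 14, 21, 28, 35, 42, 49, 54]

```text
clock: 11.4
position: [0.5321, -0.0969, 0.129]
orientation: [0.002, 0.649, 0.761, 0.001]
force: [0.1, 3.1, 17.9]
finger_gap: 0.147
grasp_force: 92.2
```

```bash
python3 -c "
from h import *
go([.5308,-.0971,.129],3.197-1.57);print(bot.state()['ft_torque'])"
```

```text
at [ 0.5321 -0.0969  0.129 ] yaw 1.7284 t 11.4 F [ 0.1  3.1 17.9] gap 0.147 grip 92.20203995704651 q6 -0.41
shift mm [ 0.02 -1.32 -0.05] turn deg 5.81
[ 0.83843039 -0.11817601  0.05866023]
```

step_arm:
  jaw: [-1, -1, -1, -1, -1]
  linear:
    - [0, 0, 0]
    - [0, 0, 0]
    - [0, 0, 0]
    - [0, 0, 0]
    - [0, 0, 0]
  turn: [3, 6, 9, 10, 10]

```text
clock: 12.02
position: [0.5322, -0.0969, 0.129]
orientation: [0.002, 0.712, 0.702, 0.002]
force: [0.0, 3.9, 18.1]
finger_gap: 0.153
grasp_force: 92.1
```

```bash
python3 -c "
from h import *
go([.5308,-.0971,.129],3.197-1.57);print(bot.state()['ft_torque'])"
```

```text
at [ 0.5322 -0.0969  0.129 ] yaw 1.5569 t 12.025 F [ 0.   3.9 18.1] gap 0.153 grip 92.143235206604 q6 -0.23
shift mm [-0.19 -1.35 -0.04] turn deg -4.01
[ 0.82410759 -0.13605286  0.03247856]
```

step_arm:
  jaw: [-1, -1, -1, -1]
  linear:
    - [0, 0, 0]
    - [0, 0, 0]
    - [0, 0, 0]
    - [0, 0, 0]
  turn: [2, 4, 4, 4]

```text
clock: 12.52
position: [0.5324, -0.097, 0.129]
orientation: [0.002, 0.736, 0.677, 0.002]
force: [2.8, 3.7, 15.8]
finger_gap: 0.149
grasp_force: 92.0
```

```bash
python3 -c "
from h import *
go([.5308,-.0971,.129],3.197-1.57);print(bot.state()['ft_torque'])"
```

```text
at [ 0.5324 -0.097   0.129 ] yaw 1.4876 t 12.525 F [ 2.8  3.7 15.8] gap 0.149 grip 91.99798464775085 q6 -0.17
shift mm [-0.24 -1.55 -0.01] turn deg -7.99
[ 0.79582783 -0.46911479  0.13492226]
```

The torque has risen to 0.135 N m with a side force, so the stud is at the stop. I'll back off 4° to unload, within the slot's play, and lift out.

step_arm:
  jaw: [-1, -1, -1, -1, -1, -1, -1, -1, -1, -1]
  linear:
    - [0, 0, 0]
    - [0, 0, -0.001]
    - [0, 0, -0.002]
    - [0, 0, -0.004]
    - [0, 0, -0.007]
    - [0, 0, -0.011]
    - [0, 0, -0.02]
    - [0, 0, -0.04]
    - [0, 0, -0.065]
    - [0, 0, -0.073]
  turn: [-2, -4, -4, -4, -4, -4, -4, -4, -4, -4]

```text
clock: 13.78
position: [0.5308, -0.0972, 0.2013]
orientation: [0.001, 0.712, 0.702, 0.0]
force: [-0.2, 0.7, -0.6]
finger_gap: 0.152
grasp_force: 89.4
```

Run:
```python
from h import *
go([.4995,-.3261,.2],2.5886)
s=bot.get_image("scene");cv2.imwrite("pics/scene6.png",s)
a=cv2.resize(s[160:280,250:410],(800,600),interpolation=cv2.INTER_CUBIC).astype(float)
cv2.imwrite("pics/s6.png",(255*np.clip(a/200,0,1)**.6).astype(np.uint8))
```

```text
at [ 0.5308 -0.0972  0.2013] yaw 1.557 t 13.775 F [-0.2  0.7 -0.6] gap 0.152 grip 89.44242238998413 q6 -0.24
shift mm [-229.29  -28.18    1.38] turn deg -59.11
```

View pics/s6.png

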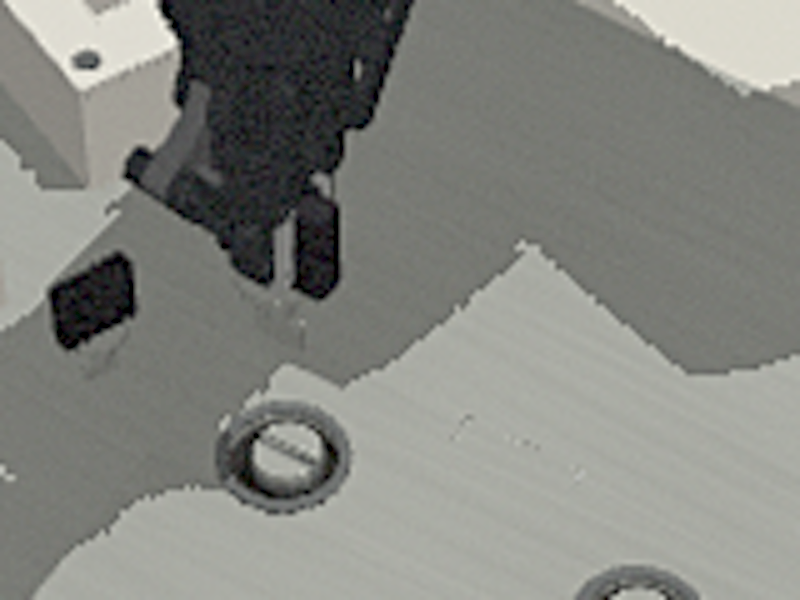

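The slot now runs along the hatch's y, from about (265,437) to (320,462), and the head has dropped, so the fastener is locked. I'll carry the key back over its block.

step_arm:
  jaw: [-1, -1, -1, -1, -1, -1, -1, -1, -1, -1]
  linear:
    - [-0.02, -0.003, 0]
    - [-0.045, -0.006, 0]
    - [-0.075, -0.009, 0]
    - [-0.105, -0.013, 0]
    - [-0.135, -0.017, 0]
    - [-0.165, -0.02, 0]
    - [-0.195, -0.024, 0]
    - [-0.215, -0.0265, 0]
    - [-0.229, -0.028, 0]
    - [-0.229, -0.028, 0]
  turn: [-6, -12, -18, -24, -30, -36, -42, -49, -56, -59]

```text
clock: 15.08
position: [0.4988, -0.3264, 0.1985]
orientation: [-0.001, 0.273, 0.962, 0.0]
force: [0.5, 0.4, -0.8]
finger_gap: 0.152
grasp_force: 89.4
```

step_arm:
  jaw: [-1, -1, -1, -1]
  linear:
    - [0, 0, 0.03]
    - [0, 0, 0.06]
    - [0, 0, 0.08]
    - [0, 0, 0.08]
  turn: [0, 0, 0, 0]

```text
clock: 15.58
position: [0.4986, -0.3251, 0.1176]
orientation: [-0.002, 0.274, 0.962, 0.001]
force: [-0.1, 0.1, -1.0]
finger_gap: 0.153
grasp_force: 89.4
```

```bash
python3 -c "
from h import *
go([.4995,-.3261,.0656],2.5886)"
```

```text
at [ 0.4986 -0.3251  0.1176] yaw 2.5868 t 15.575 F [-0.1  0.1 -1. ] gap 0.153 grip 89.39566254615784 q6 -1.66
shift mm [-1.55 -0.4  52.01] turn deg -0.11
```

step_arm:
  jaw: [-1, -1, -1, -1, -1, -1, -1]
  linear:
    - [-0.001, 0, 0]
    - [-0.001, 0, 0.01]
    - [-0.001, 0, 0.02]
    - [-0.001, 0, 0.03]
    - [-0.001, 0, 0.04]
    - [-0.001, 0, 0.047]
    - [-0.001, 0, 0.047]
  turn: [0, 0, 0, 0, 0, 0, 0]

```text
clock: 16.45
position: [0.5002, -0.3261, 0.0722]
orientation: [-0.0, 0.274, 0.962, 0.0]
force: [-0.9, -0.1, -0.9]
finger_gap: 0.151
grasp_force: 89.4
```

step_arm:
  jaw: [-1, -1, -1, -1, -1]
  linear:
    - [0, 0, 0.001]
    - [0, 0, 0.002]
    - [0, 0, 0.003]
    - [0, 0, 0.003]
    - [0, 0, 0.003]
  turn: [0, 0, 0, 0, 0]

```text
clock: 17.08
position: [0.5004, -0.3262, 0.0698]
orientation: [0.0, 0.274, 0.962, 0.0]
force: [-0.9, 0.3, -0.9]
finger_gap: 0.147
grasp_force: 89.4
```

step_arm:
  jaw: [-1, -1, -1, -1, -1, -1]
  linear:
    - [0, 0, 0.001]
    - [0, 0, 0.002]
    - [0, 0, 0.003]
    - [0, 0, 0.0038]
    - [0, 0, 0.0038]
    - [0, 0, 0.0038]
  turn: [0, 0, 0, 0, 0, 0]

```text
clock: 17.82
position: [0.5004, -0.3262, 0.066]
orientation: [0.0, 0.274, 0.962, -0.0]
force: [-0.1, 0.5, -1.6]
finger_gap: 0.151
grasp_force: 89.4
```

step_arm:
  jaw: [-1, -1, -1, -1, -1]
  linear:
    - [0, 0, 0.0005]
    - [0, 0, 0.001]
    - [0, 0, 0.0015]
    - [0, 0, 0.0015]
    - [0, 0, 0.0015]
  turn: [0, 0, 0, 0, 0]

```text
clock: 18.45
position: [0.5005, -0.3263, 0.0657]
orientation: [0.0, 0.274, 0.962, -0.0]
force: [-5.7, 3.7, 12.7]
finger_gap: 0.149
grasp_force: 91.4
```

The collar is resting on the block. I'll open the gripper and go straight up.

step_arm:
  jaw: [-0.7, -0.4, 0, 0.5, 1, 1, 1, 1]
  linear:
    - [0, 0, -0.001]
    - [0, 0, -0.001]
    - [0, 0, -0.001]
    - [0, 0, -0.001]
    - [0, 0, -0.001]
    - [0, 0, -0.001]
    - [0, 0, -0.001]
    - [0, 0, -0.001]
  turn: [0, 0, 0, 0, 0, 0, 0, 0]

```text
clock: 19.45
position: [0.5003, -0.3262, 0.0655]
orientation: [-0.0, 0.274, 0.962, 0.0]
force: [0.1, 0.2, 0.3]
finger_gap: 1.0
grasp_force: 0.0
```

step_arm:
  jaw: [1, 1, 1, 1, 1, 1, 1]
  linear:
    - [0, 0, -0.01]
    - [0, 0, -0.03]
    - [0, 0, -0.06]
    - [0, 0, -0.1]
    - [0, 0, -0.14]
    - [0, 0, -0.15]
    - [0, 0, -0.15]
  turn: [0, 0, 0, 0, 0, 0, 0]

```text
clock: 20.32
position: [0.5003, -0.3262, 0.216]
orientation: [0.0, 0.274, 0.962, -0.0]
force: [0.0, -0.6, -1.4]
finger_gap: 0.997
grasp_force: 0.0
```

Run:
```python
from h import *
go([.4995,-.3261,.2],2.5886)
s=bot.get_image("scene")
a=cv2.resize(s[150:300,180:380],(800,600),interpolation=cv2.INTER_CUBIC).astype(float)
cv2.imwrite("pics/s7.png",(255*np.clip(a/200,0,1)**.6).astype(np.uint8))
```

```text
at [ 0.5003 -0.3262  0.216 ] yaw 2.5868 t 20.325 F [ 0.  -0.6 -1.4] gap 0.997 grip 0.0 q6 -1.66
shift mm [ 0.78 -0.36 15.96] turn deg -0.1
```

View pics/s7.png

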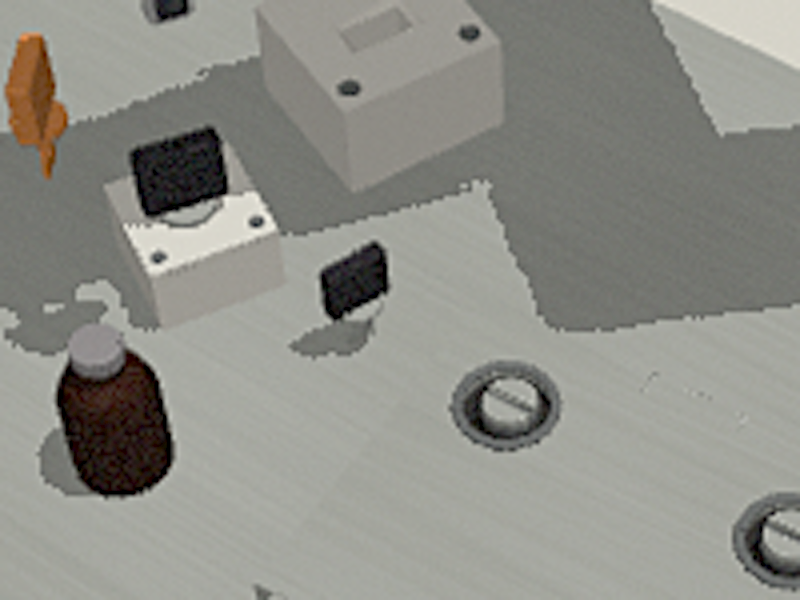

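The key stands flat in its block at (180,190), both slots run along the hatch's y at (510,402) and (790,535), and the bottle hasn't moved. Handing in.

```bash
python3 -c "
from bench import bot
print(bot.job_done())"
```

```text
the job is handed in; nothing more can be done
None
```

The open fastener is pushed down and turned to its locked stop, the key is back in its block with the collar on top, and I handed the job in at about 20 s; the hand-in returned no verdict.

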